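# Lock the spice jar into the worktop jar clamp

## Robot

A 6-joint arm with a two-finger parallel gripper is mounted at the origin on a cart in front of the work surface, level with it; the furniture and walls round the work are solid. World frame = base frame: x ahead of the robot, y to its left, z up, the work surface at z = 0. Lengths are in m, angles in rad, forces in N, time in s.
With the tool pointing down it reaches from about 0.375 to 0.975 m from the base axis. Payload 3.8 kg.
Tool frame: the origin (TCP) lies between the finger pads; the fingertips stand 17 mm ahead of it and the grasp point (between the pads) lies 2 mm behind it; z points along the fingers, y is the line along which they close (so a half turn about z gives the same grasp; the last joint's range is limited). The gripper opens to 85 mm and grips with 20 to 120 N. Pads are 22 mm wide; open, the fingers measure 114 mm over their backs; the gripper's body (76 mm by 85 mm) begins 54 mm behind the grasp point. The pads swing forward as they close: fully open they stand 13 mm farther back than shut.
Start: joints at [-1.139, 0.264, 1.604, -0, 1.274, -0.037], TCP at [0.305, -0.602, 0.248] pointing down, gripper open.
Joint ranges: [-2.63, 2.63], [-0.94, 2.18], [0.31, 2.57], [-1.31, 4.45], [0, 2.66], [-2.55, 2.55]. Speed limits (rad/s): [2.57, 2.57, 3.14, 3.14, 3.14, 3.14].

## Interface

Orientations are given as a rotation vector (axis times angle).
In Python, from workcell import bot gives the robot as it stands.
- The arm moves only by the tool play_rows, never from a script. Its argument "steps" is one flat list of numbers, 4 for each row, row after row: the shift along the tool's x, y, z in m, then the turn about the tool's z in rad. A call has 1 to 10 rows; each row is the pose to reach, as a shift and turn from the pose commanded when the call began, along the tool's axes at that moment; what a row does not reach only later rows make up. A row lasts 1/8 s, in which the tool goes at most 62.5 mm and 10.7 degrees, less where a joint would pass 70% of its speed; a pose out of reach is approached as far as the arm can. A call with a gripper value outside its range is refused whole. "jaw" is the closure in counts, from 0 (fully open) to 255 (shut), set as the call begins (left out, the last holds). The fingers move at their own pace and stop on an object; "grip_force" is the grip in N (left out, the last holds). Time passes only in rows, so rows that repeat a pose let the fingers close. It gives the time, the measured TCP pose, the force, the opening and the grip force at its end, in the units of the state.
- bot.read_state(): the state, without advancing time (a new reading comes with each control period).
- bot.read_camera(name): name is "side" or "top"; returns a dict with "pixels" (384x512x3 uint8, blue, green, red), "mtx" (3x3 intrinsics, pixels), "dist" ([k1, k2, p1, p2, k3] as OpenCV has them; the pictures are not rectified), "R" (3x3) and "t" (3): a world point X has camera coordinates R X + t. Camera axes: x right, y down, z forward; pixel columns grow to the right and rows downward; lengths in m; the calibration is good to about 2 mm. A picture is of the moment at which its call begins. There is no depth.
- bot.finish_job(): hands the job in; it is judged then, once.
The state is a dict: "time": time; "q": joint angles; "joint_vel": joint speeds; "joint_torque": joint torques, N m; "tool_pos": TCP position; "tcp_rot": TCP orientation; "wrist_force": force on the tool from outside, world axes, zero at the start; "torque": the same for the moment, N m; "width": opening from 0.0 (shut) to 1.0 (fully open); "grip_force": force on a finger pad.
Only numpy, scipy, OpenCV 4.12 (cv2) and the standard library are available. Lean on these libraries where they do the work, as an engineer would, in place of code of your own. Each camera call takes 0.05 s, during which the arm holds its last target. There are 200 camera calls.

## Task

The locking jar clamp on the worktop is clamped shut on nothing: pull its release lever back so that it springs open. Stand the spice jar upright between its open jaws and press it home against the back stop, firmly enough to be sure that it touches but gently; then let go of it and squeeze the two handles together, no harder than needed, until the clamp goes over centre and stays locked on the jar by itself. Leave the other things on the worktop alone.

Things in the scene. Friction and masses are not known exactly. Their poses are not given: they have to be found in the camera images.
- jar_clamp: Locking-plier jar clamp fixed to the worktop. Origin on the worktop under the plier pivot; x runs along the clamp from handles (-x) to jaws (+x), z up. Wooden foot 12 mm thick, x = -62 to 103 mm, 124 mm wide; steel head 34 mm wide, 60 mm high at the pivot; rubber-faced back stop; jaws on both sides of the jar's place, open about 100 mm over their outsides, 56 mm high; two black handles.
- handle_left (a joint): Opening angle of each handle (they mirror one another): 0 locked, 0.08 dead centre, 0.20 open. Under 0.08 a spring keeps it locked, above 0.08 the spring drives it open. To close, each black grip needs about 8 N (16 N if only one is pressed) until it passes dead centre and snaps to 0. Sprung pads then hold the jar with about 8 N each. Over 45 N from the fingers is too much.
- grip_left (a point): Middle of the outer face of the left handle's black grip, 95 mm behind the pivot, 42 mm above the worktop. Grips are 72 mm long, 10 mm thick, 20 mm tall, with only worktop below. Here their outer faces are 30 mm apart when locked, about 68 mm when open.
- grip_right (a point): The same point on the right handle's outer face.
- release_lever (a joint): Pull angle of the release lever: 0 upright at rest, 0.5 end of travel. It turns about a level pin 30 mm behind the pivot, 18 mm above the worktop, as its top is pulled back toward the handle ends. From about 0.03 it wedges the locked handles apart (about 10 N at its top); by 0.3 they pass dead centre and spring open. A light spring returns it when let go.
- lever_tip (a point): Centre of the lever's black thumb piece: 12 mm thick along the clamp, 22 mm wide, 26 mm tall, 94 mm above the worktop and 30 mm behind the pivot at rest; nothing beside it above 60 mm.
- stop: Back stop, part of the clamp: 22 mm wide block, its rubber face looks to the clamp's +x, 38 mm ahead of the pivot, top 58 mm above the worktop. Press the jar on it with about 3 to 8 N, never over 15 N. Origin over the pivot, 12 mm up.
- seat (a point): Where the jar's centre is when it stands fully home: on the foot, touching the back stop, midway between the jaws; 65 mm above the worktop, 60 mm ahead of the pivot, axes as the clamp's. The jar comes down between the open jaws (about 4 mm free on each side; pads 36 mm long, up to 56 mm high) and is slid toward -x to meet the stop.
- jar_centre (a point): Centre (half-way up) of the loose spice jar: clear round glass, paper label, ribbed screw cap; 106 mm tall, body 44 mm wide, cap 45 mm wide over the top 21 mm, 0.08 to 0.16 kg. z is the jar's axis.
- spice_jar: The same jar; origin at the centre of its underside.
- salt_shaker: Bystander: glass salt shaker, domed top, 44 mm wide, 90 mm tall; origin under its centre. It and the jar swap places at random.
- jam_jar: Bystander: jam jar, 70 mm wide, 101 mm tall; origin under its centre.
- tin_fish: Bystander: flat round tin, 86 mm wide, 40 mm tall; origin under its centre.
There are look-alikes about, which are no part of the job. Leave any blue, orange or turquoise look-alike of the spice_jar alone.

How it is judged:
On the way, in this order (a step that is already met when the one before it is completed fails the run):
1. the release lever is pulled and the clamp springs open (value of joint release_lever above 0.15 rad and value of joint handle_left above 0.12 rad), for 0.02 s.
2. the jar, upright between the open jaws, is pressed home against the back stop (value of joint handle_left above 0.12 rad and x of jar_centre in the frame of seat between -0.004 and 0.0025 m and y of jar_centre in the frame of seat between -0.009 and 0.009 m and z of jar_centre in the frame of seat below 0.004 m and angle between jar_centre's own z axis and vertical below 0.08 rad and contact force between spice_jar and stop above 1 N), for 0.02 s.
At the end, for the whole second after the job is handed in: The clamp is locked past its dead centre (handle angle under 0.02) with the release lever back at rest (under 0.1), and the jar stands still and upright (within 0.06 rad) on the foot in the jaws, within 2.5 mm of touching the back stop, within 4 mm of the middle and 3 mm of standing height (value of joint handle_left below 0.02 rad and value of joint release_lever below 0.1 rad and x of jar_centre in the frame of seat between -0.004 and 0.0025 m and y of jar_centre in the frame of seat between -0.004 and 0.004 m and z of jar_centre in the frame of seat between -0.003 and 0.003 m and angle between jar_centre's own z axis and vertical below 0.06 rad and linear speed of spice_jar below 0.01 m/s).
It fails at once if the jar is rammed against the back stop (over 15 N) (contact force between spice_jar and stop above 15 N).
It fails at once if the clamp's handles, lever or body are forced (over 45 N from the fingers) (contact force between the fingers and jar_clamp above 45 N).
It fails at once if the jar is knocked over (angle between jar_centre's own z axis and vertical above 0.5 rad).
It fails at once if another thing on the worktop is moved by more than 20 mm (distance of any of salt_shaker, jam_jar, tin_fish from where it was at the start of the episode above 0.02 m).
It also fails if it takes over 70 s, if anything falls off the work surface, if the arm or the gripper's body presses on something with over 40 N, if the wrist force passes 120 N, or if a joint passes its speed limit or range.

## Working session

There is one attempt and no reset: what is moved stays moved. The work goes in short steps, Python scripts to look and compute and a tool call to move; the robot and the scene stay as the last step left them, time stands still between calls to the robot, and variables do not carry over. Pictures are saved under pics/ and viewed, at most 10 in all, crops included, and the job is handed in when it is done.

Besides the shell and the picture viewer there is one more tool, called after ">>>" by a JSON object that holds its "op" and its "data". play_rows: Moves the arm, as the interface text tells. Its arguments: {"type":"object","properties":{"steps":{"type":"array"},"jaw":{"type":"number"},"grip_force":{"type":"number"}},"required":["steps"]}

```bash
mkdir -p pics; cat > h.py <<'E'
import numpy as np, cv2
from workcell import bot
from scipy.spatial.transform import Rotation as Rn
def snap(n,f):
    c=bot.read_camera(n); cv2.imwrite('pics/'+f,cv2.resize(c['pixels'],None,fx=1.5,fy=1.5,interpolation=cv2.INTER_CUBIC)); return c
def ray(c,uv):
    p=cv2.undistortPoints(np.array([[uv]],float),np.array(c['mtx'],float),np.array(c['dist'],float))[0,0]
    R=np.array(c['R']);o=-R.T@np.array(c['t']);return o,R.T@np.array([p[0],p[1],1])
def atz(c,uv,z):
    o,d=ray(c,uv);return o+d*(z-o[2])/d[2]
def proj(c,X):
    return cv2.projectPoints(np.array(X,float).reshape(-1,1,3),cv2.Rodrigues(np.array(c['R']))[0],np.array(c['t'],float),np.array(c['mtx'],float),np.array(c['dist'],float))[0][:,0]
def tri(c1,a,c2,b):
    o1,d1=ray(c1,a);o2,d2=ray(c2,b);d1/=np.linalg.norm(d1);d2/=np.linalg.norm(d2)
    s=np.linalg.lstsq(np.c_[d1,-d2],o2-o1,rcond=None)[0];p=o1+s[0]*d1;q=o2+s[1]*d2
    return (p+q)/2,np.linalg.norm(p-q)
E
python3 - <<'E'
from h import *
import pickle
a=snap('top','t1.png');b=snap('side','s1.png');pickle.dump((a,b),open('c1.pkl','wb'))
for c in(a,b):print(-np.array(c['R']).T@c['t'],c['mtx'][0][0],np.round(c['R'],2).tolist())
s=bot.read_state();print(s)
E
```

```text
[ 0.31305991 -0.02014591  1.21968673] 443.5649590113069 [[0.05, -1.0, -0.0], [-0.97, -0.05, -0.23], [0.23, 0.01, -0.97]]
[0.06910642 0.43203611 1.29718164] 418.8550710151087 [[-0.62, -0.78, 0.01], [-0.68, 0.54, -0.49], [0.38, -0.31, -0.87]]
{'time': 0.1, 'q': array([-1.13890103e+00,  2.64701127e-01,  1.60526500e+00, -7.58450720e-06,
        1.27372278e+00, -3.69142168e-02]), 'joint_vel': array([-1.01227464e-03, -1.02817555e-03, -2.15948336e-03, -1.69444456e-03,
       -7.69631821e-04, -2.30356704e-05]), 'joint_torque': array([ 1.40525485e-04, -5.16705287e+01, -3.68589807e+01, -1.30314597e-04,
        6.25103785e-03, -2.44604286e-05]), 'tool_pos': array([ 0.30469865, -0.6015913 ,  0.24705591]), 'tcp_rot': array([-3.05368000e+00, -7.29205373e-01,  6.56811470e-04]), 'wrist_force': array([ 0.51016235, -0.24214868, -0.82941784]), 'torque': array([0.01846418, 0.00328824, 0.0304864 ]), 'grip_force': 0.0, 'width': 1.0004325171231871}
```

View pics/t1.png

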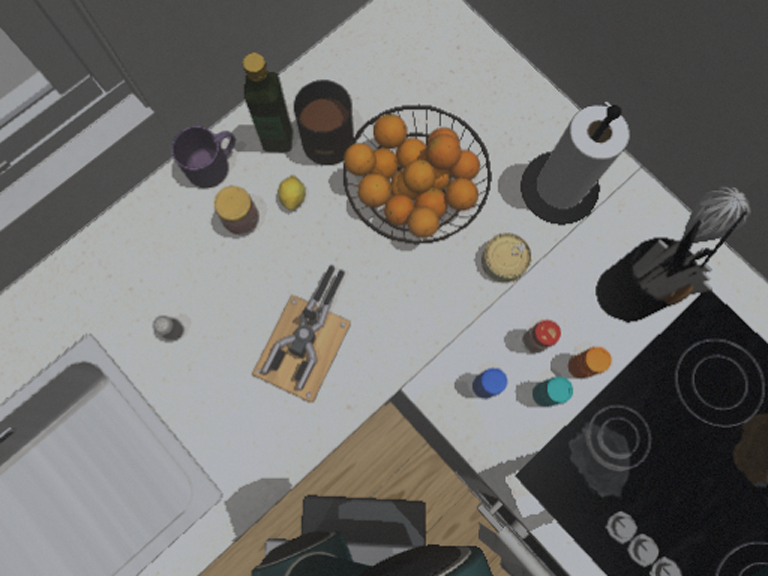

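View pics/s1.png

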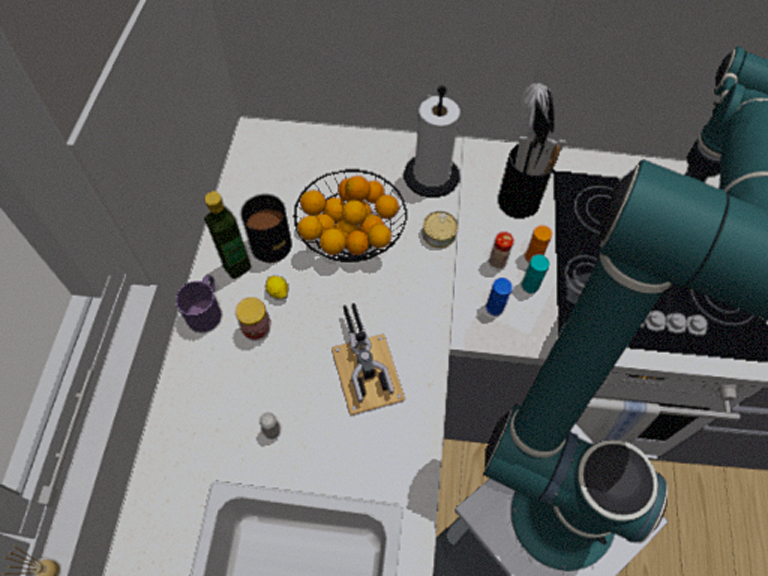

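Top picture: the clamp is at (303,335), with its handles up at (328,285) and its jaws toward the robot. There are four spice jars: red (546,333), orange (595,360), turquoise (557,390) and blue (491,382). The red-capped one is the only one not excluded by colour, so it is the spice_jar. The shaker is at (168,327). I'll confirm all this in one crop.

```bash
python3 - <<'E'
from h import *
import pickle
a,b=pickle.load(open('c1.pkl','rb'))
f=lambda im,x,y,w,h,s:cv2.resize(im[y:y+h,x:x+w],None,fx=s,fy=s,interpolation=cv2.INTER_CUBIC)
A=f(a['pixels'],160,170,80,100,5); B=f(a['pixels'],305,205,110,70,3); C=f(b['pixels'],320,145,60,70,4)
o=np.zeros((600,800,3),np.uint8); o[:500,:400]=A; o[:210,400:730]=B; o[215:495,400:640]=C
cv2.imwrite('pics/crop1.png',o)
E
```

```text
(no output)
```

View pics/crop1.png

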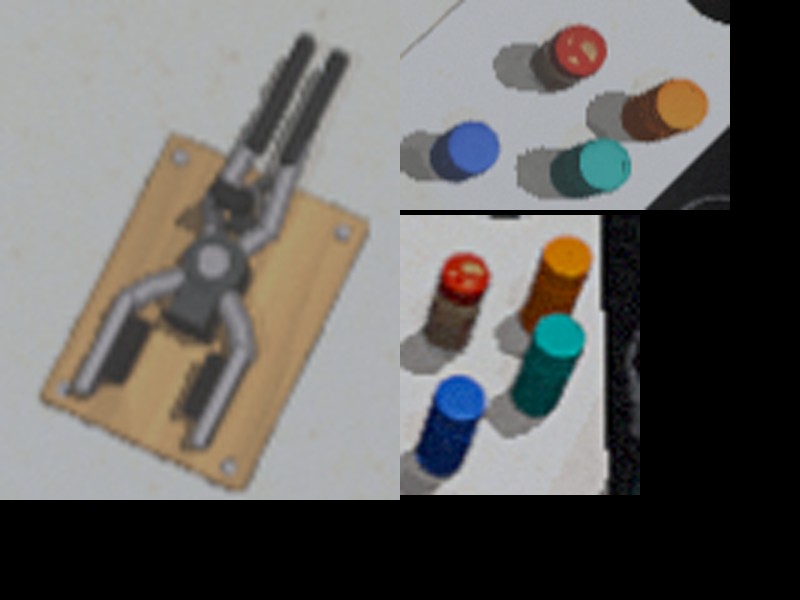

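The crop confirms it: the red cap at crop (581,51) tops a clear glass jar with a label, while the others are solid blue, orange and turquoise. The foot corners are at crop (172,133), (369,222), (42,400) and (243,490), the pivot at (213,260) and the lever thumb piece near (237,195).

```bash
python3 - <<'E'
from h import *
import pickle
a,b=pickle.load(open('c1.pkl','rb'))
g=lambda x,y:(160+(x+.5)/5-.5,170+(y+.5)/5-.5)
P=[atz(a,g(*p),.012)[:2] for p in [(172,133),(369,222),(42,400),(243,490)]]
P=np.array(P);print(P.round(4))
ax=(P[2]+P[3]-P[0]-P[1])/2;L=np.linalg.norm(ax);print('L',L,'W',np.linalg.norm(P[1]-P[0]),np.linalg.norm(P[3]-P[2]))
ax/=L;ay=np.array([-ax[1],ax[0]]);c=P.mean(0);O=c-.0205*ax
print('yaw',np.arctan2(ax[1],ax[0]),'O',O,'pivot',atz(a,g(213,260),.06)[:2])
w=lambda x,y,z:np.r_[O+x*ax+y*ay,z]
print('lever',w(-.03,0,.094),'seen top',atz(a,g(237,195),.107),'seat',w(.06,0,.065),'handle',w(-.095,0,.042))
# foot from side camera check reprojection
print('side proj foot corners*1.5',(proj(b,[w(-.062,.062,.012),w(-.062,-.062,.012),w(.103,.062,.012),w(.103,-.062,.012)])*1.5).round())
print(tri(a,(305+181/3,205+17),b,(336.75,159.25)),atz(a,(305+181/3,205+17),.106),atz(b,(336.75,159.25),.106))
s=bot.read_state();print(Rn.from_rotvec(s['tcp_rot']).as_matrix().round(3))
for n,p in [('blue',(471,135)),('teal',(605,163)),('or',(682,104))]:print(n,atz(a,(305+(p[0]-400)/3,205+p[1]/3),.106))
E
```

```text
[[0.5832 0.1472]
 [0.5379 0.0344]
 [0.4314 0.2063]
 [0.3884 0.094 ]]
L 0.16193550733624607 W 0.12149872517288691 0.12031792983511316
yaw 2.766293131462433 O [0.50430197 0.11295168] pivot [0.50466608 0.11359272]
lever [0.53221391 0.10195514 0.094     ] seen top [0.53105881 0.09833236 0.107     ] seat [0.4484781  0.13494475 0.065     ] handle [0.59268977 0.07812931 0.042     ]
side proj foot corners*1.5 [[383. 333.]
 [330. 347.]
 [405. 399.]
 [350. 415.]]
(array([ 0.51406828, -0.3032289 ,  0.11465149]), np.float64(0.00036733795323499357)) [ 0.51580675 -0.30536043  0.106     ] [ 0.51715754 -0.30869013  0.106     ]
[[ 0.892  0.452 -0.001]
 [ 0.452 -0.892  0.002]
 [ 0.    -0.002 -1.   ]]
blue [ 0.44039017 -0.21303737  0.106     ]
teal [ 0.42263226 -0.32391472  0.106     ]
or [ 0.47489908 -0.38891719  0.106     ]
```

```bash
cat >> h.py <<'E'
O=np.array([.5043,.113]);YAW=2.766
AX=np.array([np.cos(YAW),np.sin(YAW)]);AY=np.array([-AX[1],AX[0]])
def w(x,y,z):return np.r_[O+x*AX+y*AY,z]
def go(X,yaw=YAW):
    s=bot.read_state();R=Rn.from_rotvec(s['tcp_rot']).as_matrix();y=np.arctan2(R[1,0],R[0,0])
    d=(yaw-y+np.pi)%(2*np.pi)-np.pi
    print('shift',(R.T@(np.array(X)-s['tool_pos'])).round(4),'turn',round(-d,3),'tilt',R[:,2].round(3),'clampframe',np.r_[(s['tool_pos'][:2]-O)@AX,(s['tool_pos'][:2]-O)@AY,s['tool_pos'][2]].round(4),'F',s['wrist_force'].round(1))
E
python3 -c "
from h import *
go(w(.0,0,.17))"
```

```text
shift [ 0.5009 -0.5471  0.0782] turn -2.297 tilt [-0.001  0.002 -1.   ] clampframe [-0.0764  0.738   0.2471] F [ 0.5 -0.2 -0.8]
```

>>> {"op": "play_rows", "data": {"steps": [0.042,-0.0455,0.005,-0.18,0.084,-0.091,0.01,-0.36,0.126,-0.1365,0.015,-0.54,0.168,-0.182,0.02,-0.72,0.21,-0.2275,0.025,-0.9,0.252,-0.273,0.03,-1.08,0.294,-0.3185,0.035,-1.26,0.336,-0.364,0.04,-1.44,0.378,-0.4095,0.045,-1.62,0.42,-0.455,0.05,-1.8], "jaw": 255}}

```text
time: 1.35
tool_pos: [0.4741, -0.0045, 0.198]
tcp_rot: [1.319, 2.851, -0.0]
wrist_force: [0.9, -2.4, 0.3]
width: 0.004
grip_force: 0.0
```

```bash
python3 -c "
from h import *
go(w(.0,0,.15));print(bot.read_state()['q'])"
```

```text
shift [0.07   0.0991 0.048 ] turn -0.491 tilt [ 0. -0. -1.] clampframe [-0.015   0.1204  0.198 ] F [ 0.9 -2.4  0.3]
[-6.19555111e-02 -8.32447703e-02  2.07627535e+00 -1.40237685e-04
  1.14826281e+00 -7.65883544e-01]
```

>>> {"op": "play_rows", "data": {"steps": [0.035,0.05,0.024,-0.17,0.06,0.085,0.04,-0.34,0.07,0.099,0.048,-0.491,0.07,0.099,0.048,-0.491,0.07,0.099,0.048,-0.491]}}

```text
time: 1.98
tool_pos: [0.5047, 0.1102, 0.1503]
tcp_rot: [-0.6, -3.084, 0.001]
wrist_force: [0.3, -0.1, 1.6]
width: -0.002
grip_force: 0.0
```

```bash
python3 - <<'E'
from h import *
import pickle
go(w(0,0,.092))
a=bot.read_camera('top');b=bot.read_camera('side');pickle.dump((a,b),open('c2.pkl','wb'))
f=lambda im,x,y,ww,h,s:cv2.resize(im[y:y+h,x:x+ww],None,fx=s,fy=s,interpolation=cv2.INTER_CUBIC)
cv2.imwrite('pics/c2.png',np.hstack([f(a['pixels'],160,165,80,100,5),f(b['pixels'],205,190,80,100,5)]))
E
```

```text
shift [0.0015 0.0025 0.0583] turn -0.009 tilt [-0. -0. -1.] clampframe [-0.0014  0.0025  0.1503] F [ 0.3 -0.1  1.6]
```

View pics/c2.png

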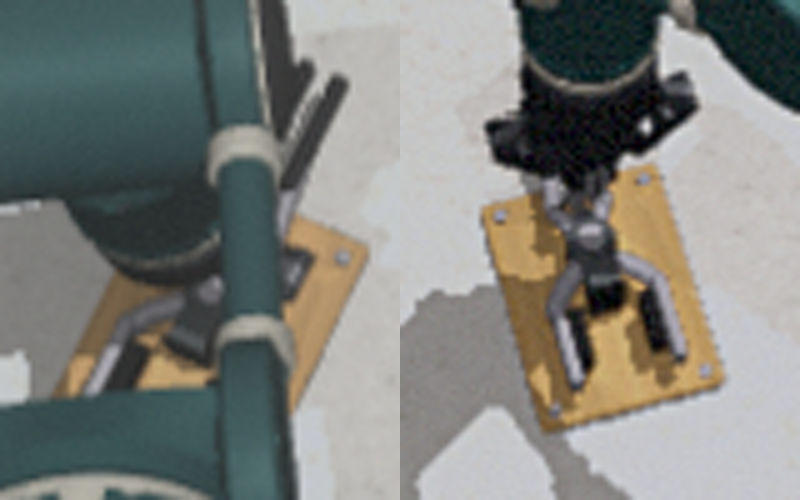

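The arm hides the lever in both views, but the fingers are above the pivot as intended, with the side view showing the closed jaws below at crop (600,300). I'll descend in front of the lever and pull with force feedback.

>>> {"op": "play_rows", "data": {"steps": [0.0015,0.0025,0.03,0,0.0015,0.0025,0.058,0,0.0015,0.0025,0.058,0]}}

```text
time: 2.45
tool_pos: [0.5024, 0.1123, 0.0906]
tcp_rot: [-0.599, -3.08, 0.003]
wrist_force: [-0.0, 0.1, 0.3]
width: -0.002
grip_force: 0.0
```

>>> {"op": "play_rows", "data": {"steps": [-0.006,0,0,0,-0.01,0,0,0,-0.014,0,0,0,-0.016,0,0,0]}}

```text
time: 2.95
tool_pos: [0.5194, 0.1079, 0.0929]
tcp_rot: [-0.597, -3.084, -0.001]
wrist_force: [-3.3, 2.3, 3.1]
width: -0.002
grip_force: 2.0
```

>>> {"op": "play_rows", "data": {"steps": [-0.003,0,0,0,-0.006,0,0,0,-0.009,0,0,0,-0.012,0,0,0,-0.015,0,0,0,-0.018,0,0,0]}}

```text
time: 3.7
tool_pos: [0.534, 0.1015, 0.0914]
tcp_rot: [-0.595, -3.081, 0.001]
wrist_force: [-0.7, 1.4, -1.5]
width: -0.001
grip_force: 0.7
```

>>> {"op": "play_rows", "data": {"steps": [-0.003,0,0,0,-0.006,0,0,0,-0.009,0,0,0,-0.011,0,0,0,-0.011,0,0,0]}}

```text
time: 4.32
tool_pos: [0.5445, 0.0971, 0.091]
tcp_rot: [-0.596, -3.08, 0.001]
wrist_force: [-5.0, 2.0, -0.9]
width: -0.001
grip_force: 1.9
```

>>> {"op": "play_rows", "data": {"steps": [-0.004,0,0,0,-0.004,0,0,0,0.02,0,0,0,0.04,0,-0.02,0,0.04,0,-0.08,0,0.04,0.05,-0.1,0,0.04,0.11,-0.1,0,0.04,0.17,-0.1,0,0.04,0.23,-0.1,0,0.04,0.29,-0.1,0], "jaw": 0}}

```text
time: 5.58
tool_pos: [0.6194, 0.3827, 0.1933]
tcp_rot: [0.596, 3.081, 0.002]
wrist_force: [0.6, 0.1, -0.2]
width: 1.002
grip_force: 0.0
```

```bash
python3 - <<'E'
from h import *
import pickle
go([.516,-.306,.15])
a=bot.read_camera('top');b=bot.read_camera('side');pickle.dump((a,b),open('c3.pkl','wb'))
f=lambda im,x,y,ww,h,s:cv2.resize(im[y:y+h,x:x+ww],None,fx=s,fy=s,interpolation=cv2.INTER_CUBIC)
cv2.imwrite('pics/c3.png',np.hstack([f(a['pixels'],160,165,80,100,5),f(b['pixels'],205,190,80,100,5)]))
E
```

```text
shift [-0.1606 -0.6777  0.0423] turn -0.006 tilt [ 0.004  0.001 -1.   ] clampframe [-0.0081 -0.2932  0.1933] F [ 0.6  0.1 -0.2]
```

View pics/c3.png

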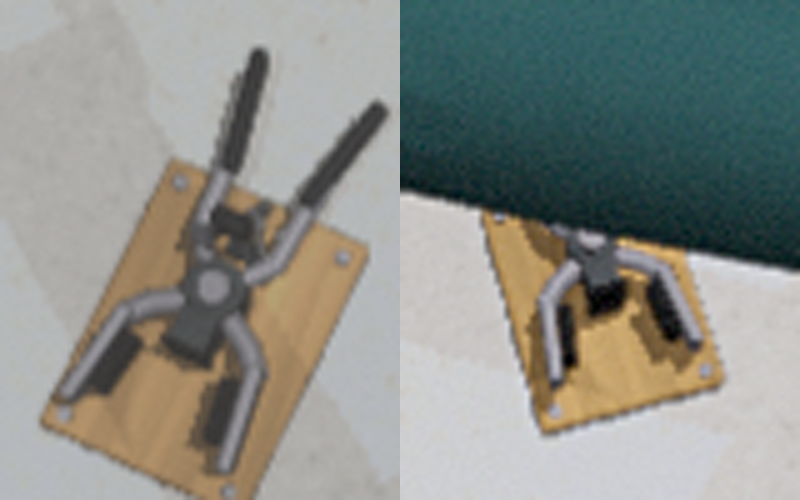

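The picture shows the clamp open: handle ends at crop (260,52) and (378,108), jaws spread, lever back upright at (235,217). The last shift went to world +y instead of toward the jar, but high up and with no contact. Now to the jar.

>>> {"op": "play_rows", "data": {"steps": [-0.014,-0.06,0,0,-0.028,-0.12,0,0,-0.042,-0.18,0,0,-0.056,-0.24,0,0,-0.07,-0.3,0,0,-0.084,-0.36,0,0,-0.098,-0.42,0,0,-0.112,-0.48,0,0,-0.126,-0.54,0.01,0,-0.14,-0.6,0.02,0], "jaw": 50}}

```text
time: 6.92
tool_pos: [0.5235, -0.2313, 0.1734]
tcp_rot: [0.596, 3.081, -0.003]
wrist_force: [0.9, 0.4, -0.1]
width: 0.805
grip_force: 0.0
```

```bash
python3 - <<'E'
from h import *
import pickle
go([.516,-.306,.092])
a,b=pickle.load(open('c3.pkl','rb'))
g=lambda x,y:(160+(x+.5)/5-.5,165+(y+.5)/5-.5)
P=[atz(a,g(*p),.05)[:2]-O for p in [(260,52),(378,108),(66,393),(224,465)]]
for p in P: print((p@AX).round(4),(p@AY).round(4))
o,d=ray(a,(305+181/3,205+17));print(atz(a,(365.3,222),.104))
E
```

```text
shift [-0.0205 -0.072   0.0815] turn -0.007 tilt [ 0.003 -0.003 -1.   ] clampframe [-0.1442  0.3133  0.1734] F [ 0.9  0.4 -0.1]
-0.1282 -0.0348
-0.126 0.0373
0.0826 -0.0481
0.0825 0.0442
[ 0.51616679 -0.30578828  0.104     ]
```

>>> {"op": "play_rows", "data": {"steps": [-0.0205,-0.055,0,0,-0.0205,-0.072,0,-0.007,-0.0205,-0.072,0.01,-0.007,-0.0205,-0.072,0.04,-0.007,-0.0205,-0.072,0.06,-0.007,-0.0205,-0.072,0.0815,-0.007,-0.0205,-0.072,0.0815,-0.007]}}

```text
time: 7.8
tool_pos: [0.5142, -0.3001, 0.0881]
tcp_rot: [-0.582, -3.082, -0.003]
wrist_force: [-0.6, 0.1, 0.4]
width: 0.806
grip_force: 0.0
```

```bash
python3 - <<'E'
from h import *
import pickle
go([.5165,-.3065,.092])
a=bot.read_camera('top');b=bot.read_camera('side');pickle.dump((a,b),open('c4.pkl','wb'))
f=lambda im,x,y,ww,h,s:cv2.resize(im[y:y+h,x:x+ww],None,fx=s,fy=s,interpolation=cv2.INTER_CUBIC)
cv2.imwrite('pics/c4.png',np.hstack([f(a['pixels'],310,180,80,100,5),f(b['pixels'],300,130,80,100,5)]))
E
```

```text
shift [-0.0045 -0.0051 -0.0039] turn 0.002 tilt [-0.004  0.003 -1.   ] clampframe [-0.1607  0.3807  0.0881] F [-0.6  0.1  0.4]
```

View pics/c4.png

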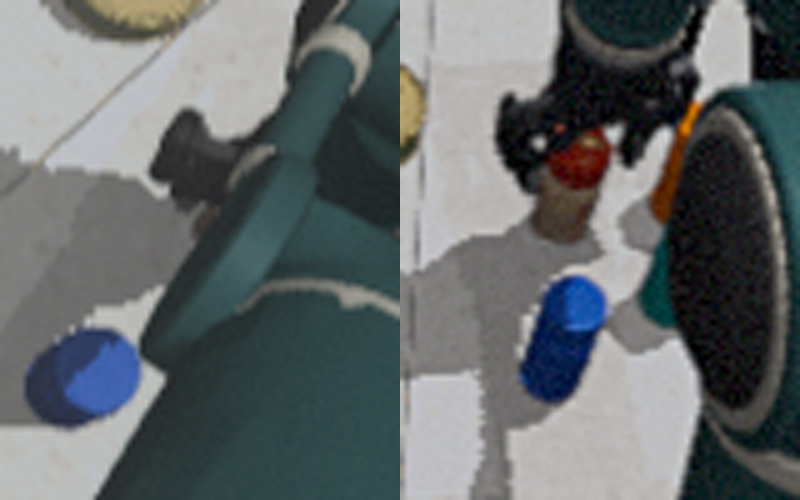

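The red-capped jar sits between the two fingers (side crop (575,170)), with no neighbour near them. I'll let the arm settle, then centre and close.

>>> {"op": "play_rows", "data": {"steps": [0,0,0,0,0,0,0,0]}}

```text
time: 8.15
tool_pos: [0.5164, -0.3029, 0.0919]
tcp_rot: [0.585, 3.085, -0.001]
wrist_force: [0.2, 0.5, 0.4]
width: 0.808
grip_force: 0.0
```

```bash
python3 -c "
from h import *
go([.5165,-.3065,.092])"
```

```text
shift [-0.0014 -0.0034 -0.0001] turn 0.001 tilt [ 0.002 -0.001 -1.   ] clampframe [-0.1638  0.3824  0.0919] F [0.2 0.5 0.4]
```

>>> {"op": "play_rows", "data": {"steps": [-0.001,-0.003,0,0,-0.001,-0.003,0,0]}}

```text
time: 8.4
tool_pos: [0.5157, -0.3061, 0.0911]
tcp_rot: [0.586, 3.086, -0.001]
wrist_force: [-0.8, 0.2, -0.7]
width: 0.802
grip_force: 0.0
```

>>> {"op": "play_rows", "data": {"steps": [0,0,0,0,0,0,0,0,0,0,0,0,0,0,0,0,0,0,0,0,0,0,0,0], "jaw": 255, "grip_force": 25}}

```text
time: 9.15
tool_pos: [0.5157, -0.3057, 0.0909]
tcp_rot: [0.585, 3.086, 0.0]
wrist_force: [-0.1, 0.3, 1.7]
width: 0.511
grip_force: 25.5
```

>>> {"op": "play_rows", "data": {"steps": [0,0,-0.02,0,0,0,-0.06,0,0,0,-0.1,0,0,0,-0.1,0,0,0,-0.1,0]}}

```text
time: 9.78
tool_pos: [0.5151, -0.3055, 0.1906]
tcp_rot: [-0.585, -3.086, -0.0]
wrist_force: [-0.3, 0.2, -1.6]
width: 0.511
grip_force: 26.0
```

```bash
python3 -c "
from h import *
go(w(.07,0,.19));s=bot.read_state();print(s['time'],s['width'],s['grip_force'])"
```

```text
shift [0.2333 0.3855 0.0007] turn 0.001 tilt [-0.  0. -1.] clampframe [-0.1636  0.3854  0.1906] F [-0.3  0.2 -1.6]
9.775 0.5110983338215007 25.96628205890738
```

>>> {"op": "play_rows", "data": {"steps": [0.03,0.05,0,0,0.06,0.1,0,0,0.09,0.15,0,0,0.12,0.2,0,0,0.15,0.25,0,0,0.18,0.3,0,0,0.21,0.345,0,0,0.23,0.375,0,0,0.236,0.3855,0.01,0,0.236,0.3855,0.01,0]}}

```text
time: 11.02
tool_pos: [0.4353, 0.1391, 0.1783]
tcp_rot: [-0.582, -3.083, 0.004]
wrist_force: [-0.7, -0.0, -1.6]
width: 0.517
grip_force: 26.2
```

>>> {"op": "play_rows", "data": {"steps": [0,0,0.01,0,0,0,0.01,0]}}

```text
time: 11.28
tool_pos: [0.4364, 0.1381, 0.1694]
tcp_rot: [-0.588, -3.084, 0.002]
wrist_force: [-0.1, 0.2, -1.9]
width: 0.511
grip_force: 26.3
```

```bash
python3 - <<'E'
from h import *
import pickle
go(w(.074,0,.165))
a=bot.read_camera('top');b=bot.read_camera('side');pickle.dump((a,b),open('c5.pkl','wb'))
f=lambda im,x,y,ww,h,s:cv2.resize(im[y:y+h,x:x+ww],None,fx=s,fy=s,interpolation=cv2.INTER_CUBIC)
cv2.imwrite('pics/c5.png',np.hstack([f(a['pixels'],160,180,70,100,5),f(b['pixels'],195,180,90,110,5)[:500]]))
E
```

```text
shift [0.0016 0.0016 0.0044] turn -0.001 tilt [-0.003 -0.001 -1.   ] clampframe [0.0724 0.0015 0.1694] F [-0.1  0.2 -1.9]
```

View pics/c5.png

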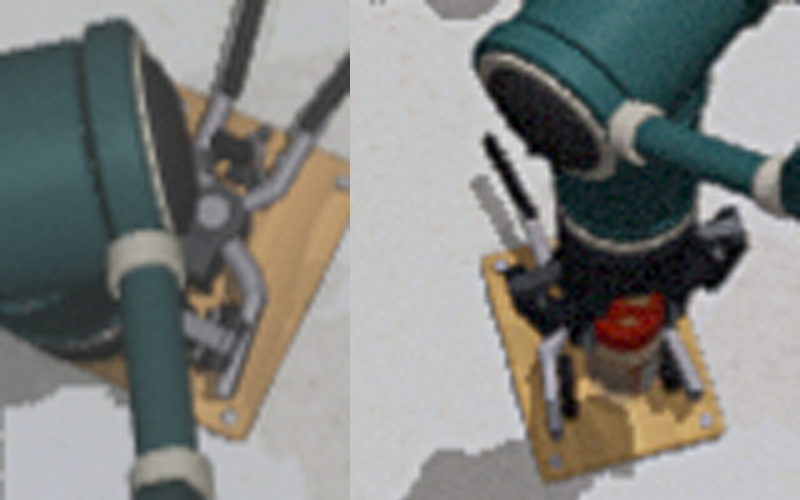

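The red-capped jar hangs upright between the open jaws. In the side view the cap is at (630,320), the jar bottom near (628,390), and the jaw ends at (557,432) and (697,392). I'll check centring in the same camera.

```bash
python3 - <<'E'
from h import *
import pickle
a,b=pickle.load(open('c5.pkl','rb'))
g=lambda x,y:(195+(x-350+.5)/5-.5,180+(y+.5)/5-.5)
iv=lambda uv:((uv[0]+.5-195)*5+350-.5,(uv[1]+.5-180)*5-.5)
for p in [(557,432),(697,392)]:
  q=atz(b,g(*p),.05)[:2]-O;print('jaw',q@AX,q@AY)
def c(x,y,z):return [np.round(iv(u)) for u in proj(b,[w(x,y,z)])][0]
x0,y0=.072,.001;zb=.165-.0909
for z in (zb+.005,zb+.04):
  print(z,[ (c(x0+.022*np.cos(t),y0+.022*np.sin(t),z)) for t in np.linspace(0,2*np.pi,8,endpoint=False)])
print('cap ctr',c(x0,y0,zb+.106))
im=b['pixels'];big=cv2.resize(im[180:290,195:285],None,fx=5,fy=5,interpolation=cv2.INTER_CUBIC)
for y in (372,364):
  print(y,[tuple(big[y,x-350]) [:3] for x in range(572,682,5)])
E
```

```text
jaw 0.08387063116243815 -0.04611305578631852
jaw 0.08378031279543874 0.04571250687916066
0.07910000000000002 [array([634., 410.]), array([655., 394.]), array([658., 368.]), array([641., 348.]), array([614., 346.]), array([593., 362.]), array([590., 387.]), array([607., 407.])]
0.11410000000000001 [array([635., 390.]), array([656., 373.]), array([659., 347.]), array([641., 327.]), array([614., 324.]), array([592., 341.]), array([589., 366.]), array([607., 387.])]
cap ctr [624. 314.]
372 [(np.uint8(45), np.uint8(51), np.uint8(64)), (np.uint8(53), np.uint8(90), np.uint8(118)), (np.uint8(65), np.uint8(98), np.uint8(122)), (np.uint8(54), np.uint8(75), np.uint8(94)), (np.uint8(51), np.uint8(57), np.uint8(65)), (np.uint8(46), np.uint8(51), np.uint8(62)), (np.uint8(51), np.uint8(61), np.uint8(68)), (np.uint8(53), np.uint8(66), np.uint8(73)), (np.uint8(47), np.uint8(62), np.uint8(76)), (np.uint8(51), np.uint8(65), np.uint8(84)), (np.uint8(62), np.uint8(72), np.uint8(84)), (np.uint8(49), np.uint8(57), np.uint8(73)), (np.uint8(27), np.uint8(45), np.uint8(71)), (np.uint8(39), np.uint8(45), np.ui
[... 636 characters left out ...]
.uint8(53), np.uint8(65), np.uint8(78)), (np.uint8(56), np.uint8(68), np.uint8(82)), (np.uint8(49), np.uint8(61), np.uint8(77)), (np.uint8(60), np.uint8(72), np.uint8(89)), (np.uint8(59), np.uint8(70), np.uint8(87)), (np.uint8(60), np.uint8(69), np.uint8(89)), (np.uint8(67), np.uint8(80), np.uint8(93)), (np.uint8(58), np.uint8(71), np.uint8(87)), (np.uint8(51), np.uint8(62), np.uint8(75)), (np.uint8(57), np.uint8(61), np.uint8(70)), (np.uint8(76), np.uint8(80), np.uint8(84)), (np.uint8(63), np.uint8(70), np.uint8(74)), (np.uint8(26), np.uint8(30), np.uint8(30)), (np.uint8(29), np.uint8(26), np.uint8(20)), (np.uint8(34), np.uint8(36), np.uint8(34)), (np.uint8(76), np.uint8(72), np.uint8(75))]
```

>>> {"op": "play_rows", "data": {"steps": [0.004,0.001,0,0,0.004,0.001,0.01,0,0.004,0.001,0.02,0,0.004,0.001,0.03,0,0.004,0.001,0.03,0,0.004,0.001,0.03,0]}}

```text
time: 12.12
tool_pos: [0.4338, 0.1419, 0.1407]
tcp_rot: [-0.585, -3.086, 0.0]
wrist_force: [0.3, -0.5, -0.9]
width: 0.511
grip_force: 26.3
```

>>> {"op": "play_rows", "data": {"steps": [0,0,0.01,0,0,0,0.02,0,0,0,0.026,0,0,0,0.026,0,0,0,0.026,0]}}

```text
time: 12.75
tool_pos: [0.4339, 0.1419, 0.1149]
tcp_rot: [0.585, 3.086, 0.0]
wrist_force: [0.0, -0.9, -1.9]
width: 0.516
grip_force: 26.3
```

```bash
python3 -c "
from h import *
go(w(.06,0,.103))"
```

```text
shift [-0.0161 -0.001   0.0119] turn 0.001 tilt [ 0.  0. -1.] clampframe [ 0.0761 -0.001   0.1149] F [ 0.  -0.9 -1.9]
```

>>> {"op": "play_rows", "data": {"steps": [0,-0.001,0.005,0,0,-0.001,0.0095,0,0,-0.001,0.0095,0,0,-0.001,0.0095,0]}}

```text
time: 13.25
tool_pos: [0.4333, 0.1409, 0.1052]
tcp_rot: [-0.585, -3.086, 0.0]
wrist_force: [0.1, 0.2, -2.1]
width: 0.51
grip_force: 26.3
```

>>> {"op": "play_rows", "data": {"steps": [0,0,0.001,0,0,0,0.0015,0,0,0,0.0015,0]}}

```text
time: 13.62
tool_pos: [0.4334, 0.1409, 0.1038]
tcp_rot: [-0.585, -3.087, -0.0]
wrist_force: [-0.6, -0.4, -2.3]
width: 0.514
grip_force: 26.3
```

>>> {"op": "play_rows", "data": {"steps": [-0.004,0,0,0,-0.008,0,0.0005,0,-0.011,0,0.0005,0,-0.011,0,0.0005,0]}}

```text
time: 14.12
tool_pos: [0.4439, 0.1368, 0.1033]
tcp_rot: [0.586, 3.086, 0.0]
wrist_force: [-0.7, 1.2, -1.9]
width: 0.511
grip_force: 26.3
```

>>> {"op": "play_rows", "data": {"steps": [-0.001,0,0,0,-0.002,0,0,0,-0.002,0,0,0]}}

```text
time: 14.5
tool_pos: [0.4455, 0.1361, 0.1033]
tcp_rot: [0.585, 3.086, 0.0]
wrist_force: [-0.6, 0.1, -1.5]
width: 0.511
grip_force: 26.3
```

>>> {"op": "play_rows", "data": {"steps": [-0.001,0,0,0,-0.001,0,0,0]}}

```text
time: 14.75
tool_pos: [0.4461, 0.1359, 0.1033]
tcp_rot: [-0.585, -3.086, -0.0]
wrist_force: [-1.2, 0.1, -0.9]
width: 0.514
grip_force: 26.3
```

>>> {"op": "play_rows", "data": {"steps": [-0.001,0,0,0,-0.001,0,0,0]}}

```text
time: 15.0
tool_pos: [0.4468, 0.1356, 0.1032]
tcp_rot: [-0.585, -3.085, -0.0]
wrist_force: [-3.6, 1.0, 1.2]
width: 0.512
grip_force: 26.4
```

>>> {"op": "play_rows", "data": {"steps": [-0.001,0,0,0,-0.001,0,0,0]}}

```text
time: 15.25
tool_pos: [0.4474, 0.1353, 0.1032]
tcp_rot: [-0.585, -3.084, -0.0]
wrist_force: [-5.6, 2.6, 2.5]
width: 0.512
grip_force: 26.6
```

>>> {"op": "play_rows", "data": {"steps": [0,0,0,0,0,0,0,0]}}

```text
time: 15.5
tool_pos: [0.4474, 0.1353, 0.1032]
tcp_rot: [-0.585, -3.085, -0.0]
wrist_force: [-5.8, 1.7, 2.9]
width: 0.516
grip_force: 26.6
```

```bash
python3 - <<'E'
from h import *
import pickle
go(w(.06,0,.103))
a=bot.read_camera('top');b=bot.read_camera('side');pickle.dump((a,b),open('c6.pkl','wb'))
f=lambda im,x,y,ww,h,s:cv2.resize(im[y:y+h,x:x+ww],None,fx=s,fy=s,interpolation=cv2.INTER_CUBIC)
cv2.imwrite('pics/c6.png',np.hstack([f(a['pixels'],160,180,70,100,5),f(b['pixels'],195,180,90,110,5)[:500]]))
E
```

```text
shift [-0.0012  0.0001  0.0002] turn 0.001 tilt [-0.002  0.    -1.   ] clampframe [6.120e-02 1.000e-04 1.032e-01] F [-5.8  1.7  2.9]
```

View pics/c6.png

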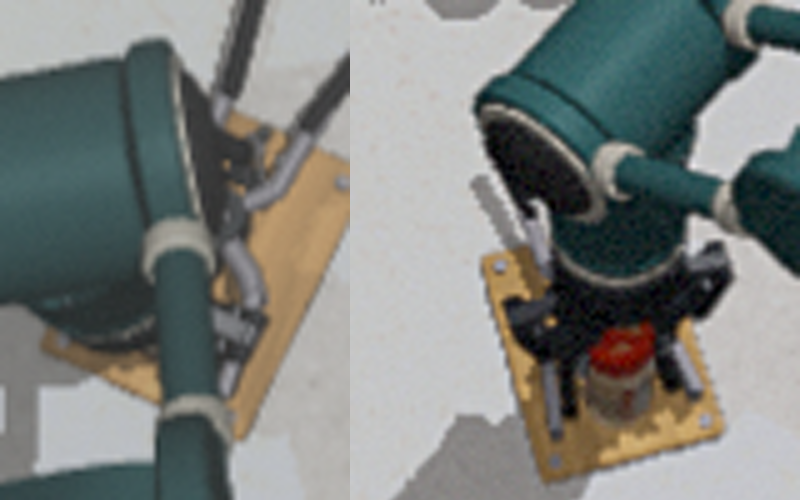

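The jar stands between the jaws, cap at crop (622,350), underside near (620,422). I'll check that against the outline expected at the seat.

```bash
python3 - <<'E'
from h import *
import pickle
a,b=pickle.load(open('c6.pkl','rb'))
iv=lambda uv:((uv[0]+.5-195)*5+350-.5,(uv[1]+.5-180)*5-.5)
t=np.linspace(0,2*np.pi,60)
def outl(z,x=.06,r=.022):
  u=np.array([iv(p) for p in proj(b,[w(x+r*np.cos(k),r*np.sin(k),z) for k in t])]);return u.min(0).round(),u.max(0).round()
for x in (.06,.064): print(x,outl(.012,x),outl(.097,x,.0225),outl(.118,x,.0225))
E
```

```text
0.06 (array([583., 367.]), array([651., 431.])) (array([580., 316.]), array([653., 384.])) (array([579., 303.]), array([654., 372.]))
0.064 (array([585., 373.]), array([653., 437.])) (array([582., 322.]), array([655., 390.])) (array([581., 308.]), array([656., 378.]))
```

>>> {"op": "play_rows", "data": {"steps": [0,0,0,0,0,0,0,0,0,0,0,0], "jaw": 40}}

```text
time: 15.98
tool_pos: [0.4489, 0.135, 0.1036]
tcp_rot: [0.585, 3.085, 0.0]
wrist_force: [0.5, 0.4, -0.4]
width: 0.848
grip_force: 0.0
```

>>> {"op": "play_rows", "data": {"steps": [0,0,-0.01,0,0,0,-0.03,0,0,0,-0.07,0,0,0,-0.11,0,-0.04,0,-0.11,0,-0.1,0,-0.11,0,-0.155,0,-0.11,0,-0.155,0,-0.11,0], "jaw": 0}}

```text
time: 16.98
tool_pos: [0.5957, 0.0767, 0.2136]
tcp_rot: [0.589, 3.084, -0.0]
wrist_force: [-0.8, 0.4, -0.5]
width: 0.999
grip_force: 0.0
```

```bash
python3 - <<'E'
from h import *
import pickle
go(w(-.1,0,.042))
a=bot.read_camera('top');b=bot.read_camera('side');pickle.dump((a,b),open('c7.pkl','wb'))
f=lambda im,x,y,ww,h,s:cv2.resize(im[y:y+h,x:x+ww],None,fx=s,fy=s,interpolation=cv2.INTER_CUBIC)
cv2.imwrite('pics/c7.png',np.hstack([f(a['pixels'],160,160,70,115,5),f(b['pixels'],195,165,90,115,5)]))
E
```

```text
shift [-0.0013  0.0002  0.1716] turn -0.002 tilt [ 0.002 -0.    -1.   ] clampframe [-9.840e-02  2.000e-04  2.136e-01] F [-0.8  0.4 -0.5]
```

View pics/c7.png

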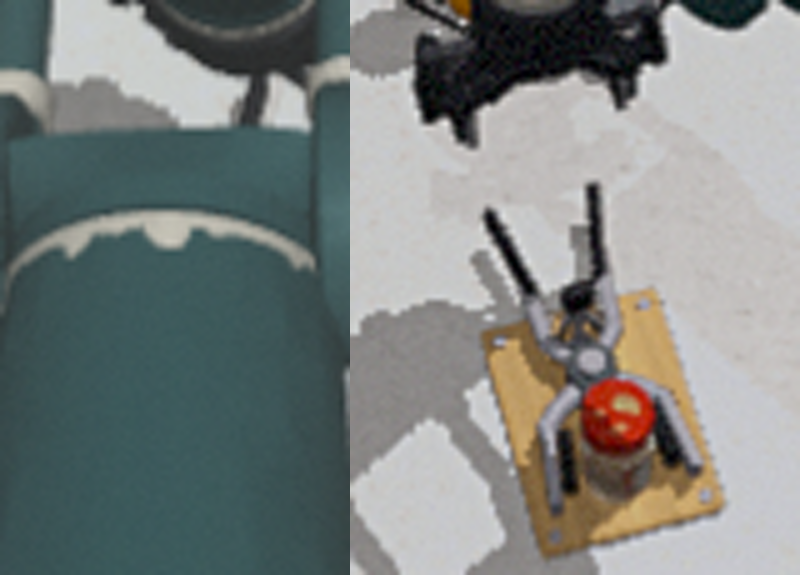

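The jar stands upright at its place with the cap at side crop (618,416), clear of the gripper. The handles are open, with ends at (490,215) and (593,188). I'll check the jar-to-stop fit relative to the foot, then squeeze.

```bash
python3 - <<'E'
from h import *
import pickle
a,b=pickle.load(open('c7.pkl','rb'))
iv=lambda uv:np.round(((uv[0]+.5-195)*5+350-.5,(uv[1]+.5-165)*5-.5))
for n,p in dict(BL=(-.062,-.062,.012),BR=(-.062,.062,.012),FL=(.103,-.062,.012),FR=(.103,.062,.012),pivot=(0,0,.06),cap=(.06,0,.118),cap2=(.062,0,.118)).items(): print(n,iv(proj(b,[w(*p)])[0]))
go(w(-.097,0,.045))
E
```

```text
BL [476. 335.]
BR [653. 287.]
FL [543. 561.]
FR [728. 508.]
pivot [590. 363.]
cap [617. 412.]
cap2 [618. 415.]
shift [-0.0024  0.0002  0.1682] turn -0.0 tilt [-0.001  0.    -1.   ] clampframe [-9.480e-02  2.000e-04  2.132e-01] F [-0.4  1.6  0.6]
```

The red region spans rows 378–455, against 378–459 predicted at the seat, so the jar is home. Lowering around the grips.

>>> {"op": "play_rows", "data": {"steps": [-0.002,0,0.05,0,-0.002,0,0.1,0,-0.002,0,0.13,0,-0.002,0,0.15,0,-0.002,0,0.168,0,-0.002,0,0.168,0,-0.002,0,0.168,0]}}

```text
time: 17.95
tool_pos: [0.5953, 0.0778, 0.0465]
tcp_rot: [0.585, 3.085, 0.001]
wrist_force: [-0.2, -0.4, -0.8]
width: 1.001
grip_force: 0.0
```

```bash
python3 - <<'E'
from h import *
import pickle
go(w(-.097,0,.045))
b=bot.read_camera('side')
cv2.imwrite('pics/c8.png',cv2.resize(b['pixels'][165:280,195:285],None,fx=5,fy=5,interpolation=cv2.INTER_CUBIC))
E
```

```text
shift [ 0.0006 -0.0006  0.0015] turn 0.001 tilt [ 0.002  0.    -1.   ] clampframe [-0.0976 -0.0006  0.0465] F [-0.2 -0.4 -0.8]
```

View pics/c8.png

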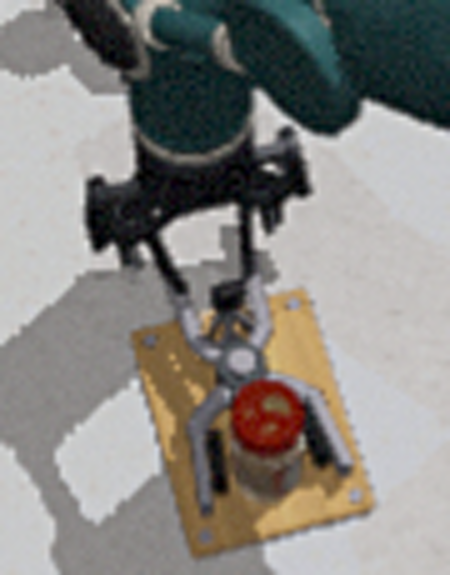

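The two fingers straddle the handles near image (165,265) and (247,245), and the jar is in place. I'll squeeze in small position steps, stopping short of the locked width (30 mm) so the grip is never forced.

>>> {"op": "play_rows", "data": {"steps": [0,0,0,0,0,0,0,0,0,0,0,0], "jaw": 70, "grip_force": 20}}

```text
time: 18.38
tool_pos: [0.5953, 0.076, 0.0473]
tcp_rot: [0.584, 3.085, -0.003]
wrist_force: [-2.5, -5.1, 6.5]
width: 0.728
grip_force: 3.9
```

>>> {"op": "play_rows", "data": {"steps": [0,0,0,0,0,0,0,0,0,0,0,0], "jaw": 95}}

```text
time: 18.75
tool_pos: [0.5948, 0.0774, 0.0457]
tcp_rot: [0.585, 3.086, 0.0]
wrist_force: [0.5, -3.4, 2.6]
width: 0.629
grip_force: 1.3
```

>>> {"op": "play_rows", "data": {"steps": [0,0,0,0,0,0,0,0,0,0,0,0], "jaw": 115}}

```text
time: 19.12
tool_pos: [0.5941, 0.078, 0.045]
tcp_rot: [-0.585, -3.086, -0.001]
wrist_force: [-0.5, 0.1, 0.4]
width: 0.547
grip_force: 0.2
```

>>> {"op": "play_rows", "data": {"steps": [0,0,0,0,0,0,0,0,0,0,0,0], "jaw": 130}}

```text
time: 19.5
tool_pos: [0.5942, 0.0777, 0.0452]
tcp_rot: [-0.585, -3.086, -0.0]
wrist_force: [0.1, 0.7, -0.5]
width: 0.492
grip_force: 0.0
```

>>> {"op": "play_rows", "data": {"steps": [0,0,0,0,0,0,0,0,0,0,0,0], "jaw": 143}}

```text
time: 19.88
tool_pos: [0.5943, 0.0776, 0.0453]
tcp_rot: [0.585, 3.087, 0.0]
wrist_force: [-0.5, -0.7, 0.4]
width: 0.442
grip_force: 0.0
```

>>> {"op": "play_rows", "data": {"steps": [0,0,0,0,0,0,0,0,0,0,0,0,0,0,0,0], "jaw": 0}}

```text
time: 20.38
tool_pos: [0.5944, 0.0776, 0.0453]
tcp_rot: [0.585, 3.087, 0.0]
wrist_force: [-0.4, 0.4, -0.4]
width: 1.002
grip_force: 0.0
```

>>> {"op": "play_rows", "data": {"steps": [0,0,-0.03,0,0,0,-0.08,0,0,0,-0.14,0,0,0,-0.17,0,0,-0.06,-0.17,0,0,-0.12,-0.17,0,0,-0.18,-0.17,0,0,-0.24,-0.17,0,0,-0.3,-0.17,0,0,-0.3,-0.17,0]}}

```text
time: 21.62
tool_pos: [0.4829, -0.205, 0.2155]
tcp_rot: [0.594, 3.085, -0.002]
wrist_force: [0.5, 0.7, -0.9]
width: 1.0
grip_force: 0.0
```

```bash
python3 - <<'E'
from h import *
import pickle
a=bot.read_camera('top');b=bot.read_camera('side');pickle.dump((a,b),open('c9.pkl','wb'))
# rectify top view to clamp frame: intensity profile across handles at z=.052
def samp(c,x,y,z):
    p=proj(c,[w(x,y,z)])[0].astype(np.float32);return cv2.remap(c['pixels'],p[:1].reshape(1,1),p[1:].reshape(1,1),cv2.INTER_LINEAR)[0,0]
o3=pickle.load(open('c3.pkl','rb'))[0]; o1=pickle.load(open('c1.pkl','rb'))[0]
ys=np.arange(-.044,.045,.004);print((ys*1000).astype(int))
for n,c in (('locked start',o1),('open',o3),('now',a)):
    print(n,[int(samp(c,-.095,y,.052).mean()) for y in ys])
def red(c,z=.118):
    i=c['pixels'].astype(int);m=((i[...,2]>90)&(i[...,2]>2*i[...,1])&(i[...,2]>2*i[...,0])).astype(np.uint8)
    n,l,s,ce=cv2.connectedComponentsWithStats(m)
    for k in range(1,n):
        if s[k,4]>40:
            q=atz(c,ce[k],z);d=q[:2]-O;print('red',ce[k].round(1),s[k],d@AX,d@AY)
red(a);red(b)
print(proj(b,[w(.06,0,.118)]),proj(a,[w(.06,0,.118)]))
red(pickle.load(open('c7.pkl','rb'))[1])
E
```

```text
[-44 -39 -35 -31 -27 -23 -19 -15 -11  -7  -3   0   4   8  12  16  20  24
  28  32  36  40  44]
locked start [171, 173, 175, 175, 175, 174, 157, 108, 62, 62, 71, 142, 99, 67, 63, 86, 156, 167, 174, 175, 176, 174, 174]
open [179, 161, 115, 64, 62, 74, 158, 173, 179, 181, 181, 182, 182, 183, 183, 184, 181, 136, 67, 65, 71, 152, 179]
now [193, 195, 196, 197, 197, 197, 177, 120, 69, 71, 88, 165, 109, 76, 70, 82, 169, 188, 195, 196, 197, 196, 196]
red [189.1 239.8] [181 232  17  17 169] 0.061092200980336284 -0.0008594908992325066
red [358.1 164.2] [353 157  12  15  69] -0.1203061395372219 0.4450308603103795
red [247.7 247.3] [241 241  15  13 133] 0.06068684214596599 -0.001097532515007448
[[247.93720244 246.97824899]] [[189.5917698  239.53521836]]
red [247.9 247.3] [241 241  15  14 134] 0.06108484782642156 -0.0003381978372452683
```

```bash
python3 -c "
from workcell import bot
print(bot.finish_job())"
```

```text
the job is handed in; nothing more can be done
None
```

The job is handed in at about 22 s, and no verdict came back. The clamp sprang open, the red-capped spice jar was pressed home with about 6 N at the wrist, and the clamp then locked on it. In the last images the jar is about 1 mm from the seat and the handles are back at their locked width. I did not re-measure the lever angle or the other items at the end.

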